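Wheel the figurine caddy into its bay by the curing box

ROBOT

A 7-joint arm with a two-finger parallel gripper is mounted at the origin on the work surface. World frame = base frame: x ahead of the robot, y to its left, z up, the work surface at z = 0. Lengths are in m, angles in rad, forces in N, time in s.
With the tool pointing down it reaches from about 0.35 to 0.9 m from the base axis. Payload 8.1 kg.
Tool frame: the origin (TCP) lies on the centre line of the jaws, within the pads' length; the fingertips stand 11 mm ahead of it and the grasp point (between the pads) lies 8 mm behind it; z points along the fingers, y is the line along which they close (so a half turn about z gives the same grasp; the last joint's range is limited). The gripper opens to 92 mm and grips with 3 to 60 N. Pads are 19 mm wide; open, the fingers measure 130 mm over their backs; the gripper's body (75 mm by 190 mm) begins 47 mm behind the grasp point.
Start: joints at [-1.417, 0.434, 0.025, 1.573, -0.012, 1.134, -0.075], TCP at [0.159, 0.605, 0.238] pointing down, gripper open.
Joint ranges: [-2.62, 2.62], [-0.44, 2.09], [-1.27, 1.32], [0.08, 2.57], [-1.32, 4.46], [0.12, 2], [-2.74, 2.74]. Speed limits (rad/s): [2.22, 2.22, 3.01, 3.01, 3.14, 3.14, 3.14].

INTERFACE

Orientations are given as a rotation vector (axis times angle).
In Python, from plant import ctrl gives the robot as it stands. The module is installed in compiled form; this text tells all that it offers.
- The arm moves only by the tool step_arm, never from a script. Its argument "increments" is one flat list of numbers, 7 for each row, row after row: the shift along the tool's x, y, z in mm, then the turn, a rotation vector about the tool's x, y, z in degrees, then the opening, from -1 (shut) to 1 (fully open), so that 0 is half open. A call has 1 to 20 rows; each row is the pose to reach, as a shift and turn from the pose commanded when the call began, along the tool's axes at that moment; what a row does not reach only later rows make up. A row lasts 1/10 s, in which the tool goes at most 50 mm and 8.59 degrees, less where a joint would pass 70% of its speed; a pose out of reach is approached as far as the arm can. A call with a gripper value outside its range is refused whole. The fingers move at their own pace and stop on an object; "squeeze" is the grip in N (left out, the last holds). Time passes only in rows, so rows that repeat a pose let the fingers close. It gives the time, the measured TCP pose, the force, the opening and the grip force at its end, in the units of the state.
- ctrl.state(): the state, without advancing time (a new reading comes with each control period).
- ctrl.grab_frame(name): name is "scene" or "side" or "wrist"; returns the picture (420x560x3 uint8, red, green, blue); there is no depth.
- ctrl.calibration(name): a dict with "fov_y" (degrees; the focal length in pixels is half the picture's height over the tangent of half this angle, whatever the lens; pixels are square), "cx", "cy" (the principal point, pixels), "position" and "attitude" of the camera in the world; the wrist camera has in their place "T_tool_cam" (4x4, takes a point from camera to tool coordinates, whose origin is the TCP and whose axes are the flange's). Camera axes: x right, y down, z forward; pixel columns grow to the right and rows downward; lengths in m; the calibration is good to about 2 mm. A picture is of the moment at which its call begins: read the wrist's pose just before it. calibration takes no time and is no camera call.
- ctrl.hand_in(): hands the job in; it is judged then, once.
The state is a dict: "clock": time; "joint_positions": joint angles; "joint_velocities": joint speeds; "effort": joint torques, N m; "tcp_pos": TCP position; "ee_rot": TCP orientation; "wrist_force": force on the tool from outside, world axes, zero at the start; "moment": the same for the moment, N m; "gripper_width": finger opening in m; "finger_force": force on a finger pad.
Only numpy, scipy, OpenCV 4.12 (cv2) and the standard library are available. Lean on these libraries where they do the work, as an engineer would, in place of code of your own. Each camera call takes 0.05 s, during which the arm holds its last target. There are 200 camera calls.

TASK

Push the little wheeled caddy, with the figurine standing on it, along the shelf until its two swivel castors trail straight behind their pivots, then steer it into the white parking bay and ease it right up against the bay's end stop. Lean on it there with a steady 8 N or so (6 to 10) for half a second to be sure that it is home, never pushing harder than 20 N on the way, then let go and leave it parked against the stop. Keep its wheels on the shelf and the figurine upright in its place on the deck and untouched, and leave the tweezers and the trays alone.

Things in the scene. Friction and masses are not known exactly. Their poses are not given: they have to be found in the camera images.
- caddy: Aluminium caddy on four 20 mm wheels, 0.55-0.75 kg loaded. Origin: on the shelf under its centre; +x is forward (roughly towards the bay at the start), z up. Deck 100 mm wide, front edge at x = +65 mm, 26 to 34 mm above the shelf, lip to 40 mm; behind x = -25 mm only 40 mm wide so the castors show. Rolling takes 1 to 2 N; it hardly coasts.
- push_plate (a point): Middle of the rear face of the caddy's upright push plate, at x = -65 mm, y = 0, 55 mm above the shelf; axes as the caddy's. Rubber-faced plate 94 mm wide (y), 5 mm thick, from 33 to 83 mm above the shelf, free space behind and above. Push forward squarely on this face with one fingertip or with two spread ones.
- front_axle (a point): Middle of the caddy's front axle, at x = +45 mm of the caddy, 10 mm above the shelf; axes as the caddy's. The two front wheels (y = +-34 mm) do not swivel: this point moves only along the caddy's x and the caddy turns about it.
- bay: White U-shaped parking bay fixed to the shelf, walls 36 mm high. Origin: the spot on the shelf where the caddy's origin stands when home; +x is the way in, so at home the axes of both coincide. The rigid end stop's face is at x = +65 mm. Straight walls 108 mm apart inside (8 mm wider than the caddy), x = -50 mm to the stop; mouth flared to about 150 mm at x = -88 mm.
- castor_l_wheel (a point): Wheel centre of the left swivel castor (20 mm wheel), 12 mm off its pivot axis, which is at x = -34 mm, y = +37 mm of the caddy. The point's x axis points from wheel to pivot; trailing straight it is parallel to the caddy's x, the wheel at x = -46 mm of the caddy. Starts well askew, swings all round; 40 to 60 mm of rolling forward straightens it.
- castor_r_wheel (a point): The same for the right swivel castor; pivot at x = -34 mm, y = -37 mm of the caddy. It may start at any angle.
- figurine: Grey resin figurine, 72 mm tall on a 40 mm round base, 40 g, standing loose on the deck 15 to 27 mm ahead of the caddy's origin. Origin: centre of the underside of its base, 34 mm above the shelf; z is its upright axis.
- tweezers: Bystander: stainless tweezers 126 mm long, lying on the blue mat. Origin underneath the middle.
- trays: Bystander: stack of three clear parts trays, 110 x 150 mm, 72 mm high. Origin under the centre.
Mind the look-alikes: they are no part of the job. What is shaped like the caddy but green or orange is not meant.

How it is judged:
On the way, in this order (a step that is already met when the one before it is completed fails the run):
1. pushed forward on the open shelf until both castors trail straight, before the caddy is in the bay (angle between the x axis of each of castor_l_wheel, castor_r_wheel and the x axis of caddy, either way round below 0.35 rad and x of each of castor_l_wheel, castor_r_wheel in the frame of caddy below -0.04 m and distance of caddy from where it was at the start of the episode above 0.03 m and x of caddy in the frame of bay below -0.09 m), for 0.1 s.
2. steered into the bay between its walls (x of caddy in the frame of bay above -0.05 m and y of caddy in the frame of bay between -0.01 and 0.01 m and angle between the x axis of caddy and the x axis of bay, either way round below 0.2 rad and height (world z) of caddy below 0.008 m), for 0.05 s.
3. leant on against the end stop with a steady push between 5.5 and 11 N for 0.4 s (x of caddy in the frame of bay above -0.003 m and contact force between caddy and bay between 5.5 and 11 N), for 0.4 s.
At the end, for the whole second after the job is handed in: The caddy is at rest on its wheels in the bay, its front edge within 3 mm of the end stop, within 8 mm sideways and 0.1 rad of the bay's line, both castors trailing (wheels more than 40 mm behind the caddy's origin), the figurine upright on its deck (x of caddy in the frame of bay between -0.003 and 0.003 m and y of caddy in the frame of bay between -0.008 and 0.008 m and angle between the x axis of caddy and the x axis of bay, either way round below 0.1 rad and angle between caddy's own z axis and vertical below 0.05 rad and height (world z) of caddy below 0.004 m and x of each of castor_l_wheel, castor_r_wheel in the frame of caddy below -0.04 m and linear speed of caddy below 0.01 m/s and angle between figurine's own z axis and vertical below 0.15 rad and horizontal distance between figurine and caddy below 0.045 m and z of figurine in the frame of caddy above 0.028 m); the robot touches nothing.
It fails at once if the caddy is pushed by the robot with more than 20 N (contact force between any of the fingers, the arm and caddy above 20 N).
It fails at once if the caddy is driven against the bay with more than 20 N (contact force between caddy and bay above 20 N).
It fails at once if the caddy's wheels are lifted off the shelf or it is tipped (height (world z) of caddy above 0.012 m or angle between caddy's own z axis and vertical above 0.15 rad).
It fails at once if the figurine is touched by the robot, topples or leaves the deck (contact force between the fingers and figurine above 0.5 N or angle between figurine's own z axis and vertical above 0.5 rad or z of figurine in the frame of caddy below 0.022 m).
It fails at once if the tweezers or the trays are moved (distance of any of tweezers, trays from where it was at the start of the episode above 0.02 m).
It also fails if it takes over 72 s, if anything falls off the work surface, if the arm or the gripper's body presses on something with over 40 N, if the wrist force passes 120 N, or if a joint passes its speed limit or range.

## Working session

There is one attempt and no reset: what is moved stays moved. The work goes in short steps, Python scripts to look and compute and a tool call to move; the robot and the scene stay as the last step left them, time stands still between calls to the robot, and variables do not carry over. Pictures are saved under pics/ and viewed, at most 10 in all, crops included, and the job is handed in when it is done.

Besides the shell and the picture viewer there is one more tool, called after "Request:" as name(argument=value, ...), one argument or row to a line, values as JSON. step_arm: Moves the arm, as the interface text tells. Its arguments: {"type":"object","properties":{"increments":{"type":"array"},"squeeze":{"type":"number"}},"required":["increments"]}

```bash
mkdir -p pics
cat > h.py <<'E'
import numpy as np, cv2
from scipy.spatial.transform import Rotation as R
from plant import ctrl
def cam(name):
    c=ctrl.calibration(name); 
    if 'T_tool_cam' in c:
        s=ctrl.state(); T=np.eye(4); T[:3,:3]=R.from_rotvec(s['ee_rot']).as_matrix(); T[:3,3]=s['tcp_pos']; T=T@np.array(c['T_tool_cam'])
        P,A=T[:3,3],T[:3,:3]
    else:
        P=np.array(c['position']); a=np.array(c['attitude']); A=a if a.shape==(3,3) else R.from_rotvec(a).as_matrix()
    return 210/np.tan(np.radians(c['fov_y'])/2),c['cx'],c['cy'],P,A
def ray(k,uv,z):
    f,cx,cy,P,A=k; d=A@np.array([(uv[0]-cx)/f,(uv[1]-cy)/f,1]); return P+d*(z-P[2])/d[2]
def proj(k,p):
    f,cx,cy,P,A=k; q=A.T@(np.array(p)-P); return f*q[0]/q[2]+cx,f*q[1]/q[2]+cy
def snap(name,fn):
    k=cam(name); im=ctrl.grab_frame(name)[:,:,::-1].copy(); cv2.imwrite('pics/'+fn,im); return k,im
E
python3 - <<'E'
from h import *
for n in('scene','side','wrist'):
    print(n,ctrl.calibration(n)); k,im=snap(n,n+'0.png')
a=cv2.imread('pics/scene0.png')
print(ctrl.state())
E
```

```text
scene {'fov_y': 44.21319985665112, 'cx': 287.24014466388485, 'cy': 215.9680825039074, 'position': array([1.17302168, 0.4022155 , 0.80325568]), 'attitude': array([-1.21328854, -2.28454502,  0.97078016])}
side {'fov_y': 55.96078276935142, 'cx': 286.1139142223995, 'cy': 205.78884023631957, 'position': array([0.46792535, 0.65276385, 0.45466586]), 'attitude': array([-0.05828115,  2.71705739, -1.55321676])}
wrist {'fov_y': 61.336376717097515, 'cx': 276.9434878363122, 'cy': 207.79513116151512, 'T_tool_cam': array([[-1.83893956e-04, -9.65517217e-01, -2.60339145e-01,
         7.05175444e-02],
       [ 9.99999967e-01, -2.24028983e-04,  1.24491038e-04,
        -9.86300614e-04],
       [-1.78521754e-04, -2.60339114e-01,  9.65517226e-01,
        -1.47500164e-01],
       [ 0.00000000e+00,  0.00000000e+00,  0.00000000e+00,
         1.00000000e+00]])}
{'clock': 0.15, 'joint_positions': array([-1.41661371,  0.43506189,  0.02495865,  1.57383398, -0.01161491,
        1.13397048, -0.07514094]), 'joint_velocities': array([ 2.69280323e-04, -1.60292130e-05,  3.71623609e-03, -1.55955212e-03,
       -1.19429320e-03, -1.73898657e-03, -1.37628107e-03]), 'effort': array([ 2.57486718e-03, -6.68262935e+01,  9.86112356e-01, -3.14694858e+01,
       -6.05894043e-02,  3.94344341e-02,  9.72333783e-05]), 'tcp_pos': array([0.15867321, 0.60417215, 0.23714662]), 'ee_rot': array([-4.02395930e-01, -3.11565384e+00,  1.77046239e-03]), 'wrist_force': array([ 0.12179486, -0.51568873, -0.65122617]), 'moment': array([ 0.05058567, -0.01701729, -0.01604894]), 'finger_force': 0.0, 'gripper_width': 0.09192350933871633}
```

View pics/scene0.png

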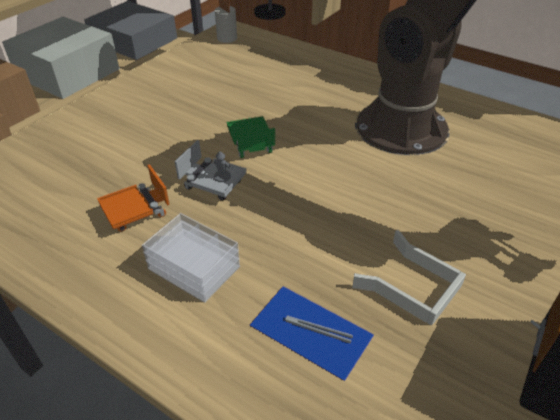

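View pics/side0.png

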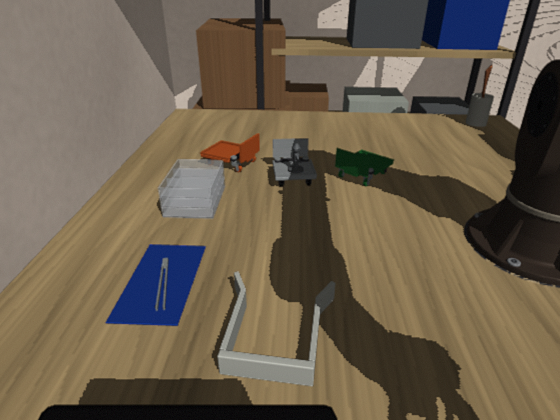

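The scene view shows the grey caddy at about (215,175) with its plate at (187,160), and the bay at about (415,280) with its stop from (462,275) to (433,318). In the side view the caddy is at (293,160) and the bay stop is at about (268,365).

Run:
```python
from h import *
k=cam('scene'); s=cam('side')
print('side P',s[3],'axes',s[4].round(2).tolist())
for n,uv,z in [('stopInA_top',(462,273),.036),('stopInB_top',(433,315),.036),('wallB mouth',(378,278),.036),('flareB',(355,281),.036),('wallA',(410,244),.036),('flareA',(399,235),.036),
 ('plate TL',(178,160),.083),('plate TR',(199,147),.083),('deck front R?',(245,175),.034),('deck front L?',(219,196),.034),('green',(252,130),.03),('orange',(130,205),.03),('tray',(192,258),.03)]:
    print(n,ray(k,uv,z).round(3))
for n,uv,z in [('stopInL',(222,350),.036),('stopInR',(313,360),.036),('wallR',(317,306),.036),('wallL',(243,292),.036),('flareL',(237,274),.036),('flareR',(333,284),.036),('plateL',(273,139),.083),('plateR',(308,139),.083),('deckL',(276,180),.03),('deckR',(315,178),.03)]:
    print('side',n,ray(s,uv,z).round(3))
a=cv2.imread('pics/scene0.png')[120:220,140:290]; b=cv2.imread('pics/side0.png')[125:200,180:400]
cv2.imwrite('pics/c0.png',np.vstack([cv2.resize(a,(500,330),interpolation=3)[:, :], cv2.resize(b,(500,170),interpolation=3)]))
```

```text
side P [0.46792535 0.65276385 0.45466586] axes [[-1.0, -0.03, 0.03], [-0.04, 0.51, -0.86], [0.01, -0.86, -0.51]]
stopInA_top [0.445 0.328 0.036]
stopInB_top [0.569 0.319 0.036]
wallB mouth [0.548 0.199 0.036]
flareB [0.579 0.166 0.036]
wallA [0.431 0.213 0.036]
flareA [0.42  0.183 0.036]
plate TL [ 0.531 -0.32   0.083]
plate TR [ 0.467 -0.313  0.083]
deck front R? [ 0.442 -0.2    0.034]
deck front L? [ 0.534 -0.203  0.034]
green [ 0.279 -0.301  0.03 ]
orange [ 0.664 -0.349  0.03 ]
tray [ 0.705 -0.132  0.03 ]
side stopInL [0.56  0.312 0.036]
side stopInR [0.443 0.322 0.036]
side wallR [0.435 0.228 0.036]
side wallL [0.547 0.204 0.036]
side flareL [0.562 0.163 0.036]
side flareR [0.409 0.179 0.036]
side plateL [ 0.536 -0.317  0.083]
side plateR [ 0.445 -0.323  0.083]
side deckL [ 0.52  -0.187  0.03 ]
side deckR [ 0.427 -0.203  0.03 ]
```

View pics/c0.png

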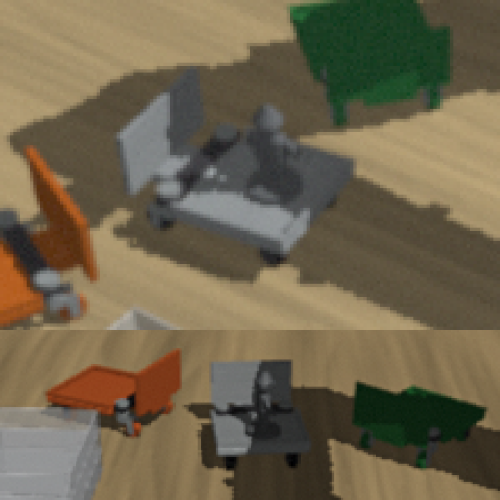

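Request:
step_arm(
  increments=[-432,-304,0,0,0,40,0,-432,-304,0,0,0,40,0,-432,-304,0,0,0,40,0,-432,-304,0,0,0,40,0,-432,-304,0,0,0,40,0,-432,-304,0,0,0,40,0,-432,-304,0,0,0,40,0,-432,-304,0,0,0,40,0,-432,-304,0,0,0,40,0,-432,-304,0,0,0,40,0,-560,-849,0,0,0,75,0,-560,-849,0,0,0,75,0,-560,-849,0,0,0,75,0,-560,-849,0,0,0,75,0,-560,-849,0,0,0,75,0,-560,-849,0,0,0,75,0,-560,-849,0,0,0,75,0,-560,-849,0,0,0,75,0,-560,-849,0,0,0,75,0,-560,-849,0,0,0,75,0],
)

```text
clock: 2.15
tcp_pos: [0.4839, -0.2794, 0.2377]
ee_rot: [-2.215, -2.228, -0.001]
wrist_force: [0.6, -0.6, 0.1]
gripper_width: 0.0461
finger_force: 0.0
```

Request:
step_arm(
  increments=[0,0,0,0,0,0,0],
)

```text
clock: 2.25
tcp_pos: [0.4818, -0.2859, 0.2382]
ee_rot: [2.225, 2.213, -0.005]
wrist_force: [-0.7, 0.4, -0.1]
gripper_width: 0.0459
finger_force: 0.0
```

Run:
```python
from h import *
k,im=snap('wrist','w1.png'); np.save('w1.npy',np.array([*k[:3],*k[3],*k[4].ravel()]))
```

```text
(no output)
```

View pics/w1.png

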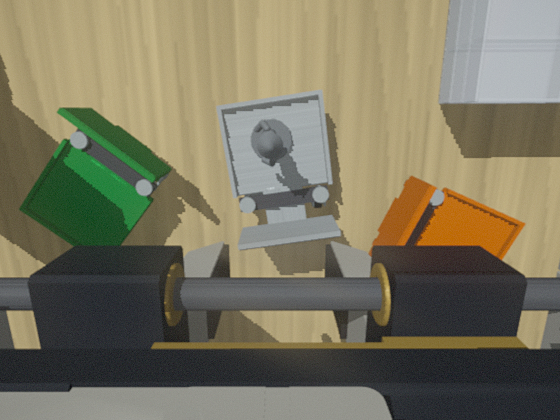

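Wrist view: the caddy's front lip corners are at (219,106) and (322,92), and the plate's top edge runs from (240,247) to (341,236). The right castor wheel shows near (248,205) and (320,195). Next, pose from these.

Run:
```python
from h import *
k=cam('wrist')
fa,fb=ray(k,(219,105),.04),ray(k,(323,92),.04)
pa,pb=ray(k,(240,247),.083),ray(k,(341,236),.083)
print(fa,fb,np.linalg.norm(fa-fb),pa,pb,np.linalg.norm(pa-pb))
F=(fa+fb)/2;P=(pa+pb)/2;h=(F-P)[:2];print('front',F,'plate',P,'len',np.hypot(*h),'heading deg',np.degrees(np.arctan2(h[1],h[0])))
for a,b in((fa,fb),(pa,pb)):
    d=b-a;print('edge deg',np.degrees(np.arctan2(d[1],d[0])))
# bay from both fixed cams: threshold light gray
s=ctrl.state();print(s['tcp_pos'])
# bay corners by projecting estimate
for n in('scene','side'):
    kk=cam(n)
    for th in (84,):
        u=np.array([np.cos(np.radians(th)),np.sin(np.radians(th))]);v=np.array([-u[1],u[0]])
        o=np.array([.497,.257])
        print(n,[tuple(np.round(proj(kk,[*(o+x*u+y*v),.036]),0)) for x,y in((65,54),(65,-54),(-50,54),(-50,-54)) for x,y in [(x/1000,y/1000)]])
```

```text
[ 0.42759241 -0.20645835  0.04      ] [ 0.52454929 -0.19510117  0.04      ] 0.09761978309343809 [ 0.44791316 -0.33153488  0.083     ] [ 0.53945857 -0.32109454  0.083     ] 0.09213882612770374
front [ 0.47607085 -0.20077976  0.04      ] plate [ 0.49368587 -0.32631471  0.083     ] len 0.12676479376898372 heading deg 97.98757113121007
edge deg 6.680972464896825
edge deg 6.506216183407191
[ 0.48265809 -0.28194061  0.23765567]
scene [(np.float64(461.0), np.float64(275.0)), (np.float64(434.0), np.float64(310.0)), (np.float64(409.0), np.float64(246.0)), (np.float64(380.0), np.float64(278.0))]
side [(np.float64(307.0), np.float64(363.0)), (np.float64(223.0), np.float64(353.0)), (np.float64(315.0), np.float64(299.0)), (np.float64(244.0), np.float64(291.0))]
```

Request:
step_arm(
  increments=[440,10,0,0,0,0,0,440,10,0,0,0,0,0,440,10,0,0,0,0,0,440,10,0,0,0,0,0,440,10,0,0,0,0,0,440,10,0,0,0,0,0,440,10,0,0,0,0,0,440,10,0,0,0,0,0,440,10,0,0,0,0,0,440,10,0,0,0,0,0,440,10,0,0,0,0,0,440,10,0,0,0,0,0,440,10,0,0,0,0,0],
)

```text
clock: 3.6
tcp_pos: [0.4919, 0.1612, 0.2378]
ee_rot: [-2.218, -2.225, 0.0]
wrist_force: [-0.2, 0.8, 1.1]
gripper_width: 0.0458
finger_force: 0.0
```

Run:
```python
from h import *
print(ctrl.state()['tcp_pos'],ctrl.state()['ee_rot'])
k,im=snap('wrist','w2.png')
```

```text
[0.49192769 0.16122338 0.23781227] [-2.21787474e+00 -2.22498739e+00  1.21412042e-04]
```

View pics/w2.png

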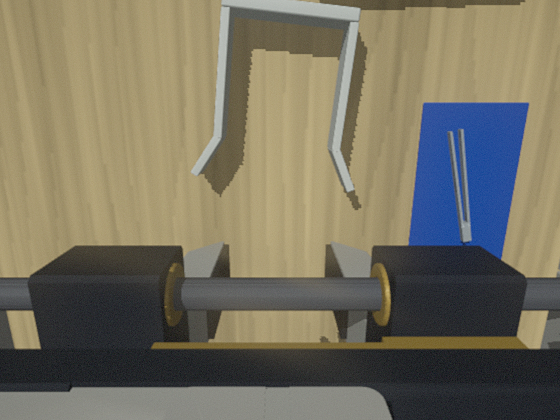

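Bay seen from above: end stop along (222,5)-(358,14), walls down to about (219,137) and (332,150), flares out to (195,172) and (350,190). I'll enlarge it for the inner edges.

Run:
```python
from h import *
a=cv2.imread('pics/w2.png')[0:200,185:365]
cv2.imwrite('pics/c2.png',cv2.resize(a,None,fx=3,fy=3,interpolation=0))
g=cv2.cvtColor(a,cv2.COLOR_BGR2HSV)
for r in (40,70,100,120): print(r,[(185+i,*map(int,g[r,i])) for i in list(range(28,50))+list(range(138,175)) if g[r,i,1]<60])
```

```text
40 [(219, 33, 15, 173), (220, 54, 7, 191), (221, 54, 7, 188), (222, 60, 8, 186), (223, 48, 7, 186), (224, 50, 8, 185), (225, 64, 9, 188), (226, 56, 10, 182), (227, 60, 5, 146), (228, 45, 16, 95), (229, 39, 21, 87), (230, 41, 22, 91), (231, 60, 3, 91), (232, 34, 23, 90), (342, 19, 44, 93), (343, 30, 9, 86), (344, 45, 14, 113), (345, 43, 13, 133), (346, 49, 15, 138), (347, 42, 8, 150), (348, 50, 9, 177), (349, 56, 9, 191), (350, 60, 6, 185), (351, 60, 7, 185), (352, 65, 8, 185), (353, 55, 8, 183), (354, 60, 8, 183), (355, 68, 6, 177), (356, 43, 13, 142)]
70 [(217, 25, 17, 185), (218, 84, 7, 194), (219, 56, 9, 189), (220, 60, 8, 187), (221, 50, 8, 186), (222, 60, 5, 186), (223, 53, 5, 186), (224, 60, 7, 186), (225, 54, 8, 150), (226, 20, 8, 92), (227, 18, 29, 89), (228, 30, 6, 88), (229, 33, 27, 94), (230, 28, 38, 93), (338, 28, 32, 142), (339, 50, 6, 134), (340, 56, 13, 136), (341, 45, 8, 132), (342, 35, 11, 134), (343, 47, 13, 171), (344, 53, 5, 188), (345, 50, 8, 187), (346, 54, 7, 186), (347, 60, 9, 189), (348, 47, 10, 184), (349, 55, 8, 183), (350, 60, 5, 189), (351, 45, 6, 158), (
[... 454 characters left out ...]
(341, 47, 10, 187), (342, 48, 7, 183), (343, 50, 8, 184), (344, 55, 8, 186), (345, 50, 8, 183), (346, 53, 6, 182), (347, 39, 17, 146)]
120 [(214, 35, 17, 178), (215, 75, 8, 190), (216, 54, 7, 186), (217, 60, 7, 185), (218, 49, 11, 186), (219, 53, 6, 183), (220, 66, 7, 184), (221, 60, 6, 178), (222, 47, 13, 140), (223, 40, 25, 90), (224, 30, 11, 89), (225, 40, 24, 95), (226, 36, 14, 93), (227, 28, 41, 94), (330, 22, 58, 162), (331, 27, 19, 137), (332, 23, 8, 135), (333, 36, 10, 133), (334, 45, 15, 135), (335, 56, 13, 137), (336, 43, 10, 171), (337, 50, 8, 189), (338, 60, 5, 186), (339, 50, 8, 184), (340, 60, 8, 185), (341, 50, 8, 185), (342, 45, 6, 184), (343, 50, 8, 181), (344, 30, 16, 144)]
```

View pics/c2.png

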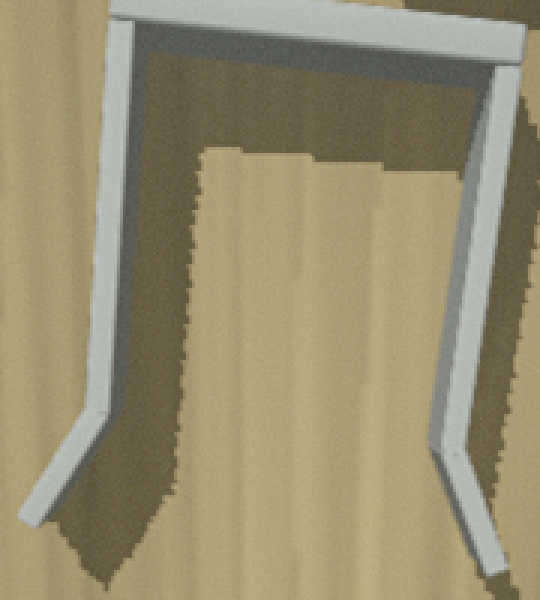

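The crop shows the inner top edges: left wall (227.5,40)-(222.5,120), right wall (347.7,40)-(336,120), stop (229.5,6.8)-(350.7,21.7).

```bash
cat > bay.py <<'E'
from h import *
k=cam('wrist'); z=.036
l1,l2=ray(k,(227.5,40),z),ray(k,(222.5,120),z); r1,r2=ray(k,(347.5,40),z),ray(k,(336,120),z); s1,s2=ray(k,(229.5,7),z),ray(k,(350.5,21.7),z)
an=lambda d:np.degrees(np.arctan2(d[1],d[0]))
print('walls',an(l1-l2),an(r1-r2),'stop+90',an(s2-s1)+90, 'stop len',np.linalg.norm(s2-s1))
print(l1,l2,r1,r2,s1,s2,(s1+s2)/2)
E
python3 bay.py
```

```text
walls 84.20437129438442 84.18991421313369 stop+90 83.90923165802046 stop len 0.10851893749759622
[0.44593906 0.29351789 0.036     ] [0.43879489 0.22313134 0.036     ] [0.55465571 0.29382582 0.036     ] [0.54749407 0.22344403 0.036     ] [0.44861072 0.32038543 0.036     ] [0.55651708 0.30887115 0.036     ] [0.5025639  0.31462829 0.036     ]
```

Request:
step_arm(
  increments=[-534,5,0,0,0,-7,0,-534,5,0,0,0,-7,0,-534,5,0,0,0,-7,0,-534,5,0,0,0,-7,0,-534,5,0,0,0,-7,0,-534,5,0,0,0,-7,0,-534,5,0,0,0,-7,0,-534,5,0,0,0,-7,0,-534,5,0,0,0,-7,0,-534,5,0,0,0,-7,0,-534,5,0,0,0,-7,0,-534,5,0,0,0,-7,0,-534,5,0,0,0,-7,0,-534,5,0,0,0,-7,0,-534,5,60,0,0,-7,0,-534,5,100,0,0,-7,0,-534,5,130,0,0,-7,0,-534,5,150,0,0,-7,0,-534,5,150,0,0,-7,0,-534,5,150,0,0,-7,0],
)

```text
clock: 5.65
tcp_pos: [0.5002, -0.3707, 0.0884]
ee_rot: [2.074, 2.359, 0.001]
wrist_force: [-0.6, 0.7, 0.3]
gripper_width: 0.0457
finger_force: 0.0
```

Run:
```python
from h import *
s=ctrl.state();print(s['tcp_pos'],s['ee_rot'],s['wrist_force'])
snap('wrist','w3.png')
```

```text
[ 0.50022789 -0.37072548  0.0883854 ] [2.07433422e+00 2.35939110e+00 6.76740048e-04] [-0.60520218  0.65941923  0.25066152]
```

View pics/w3.png

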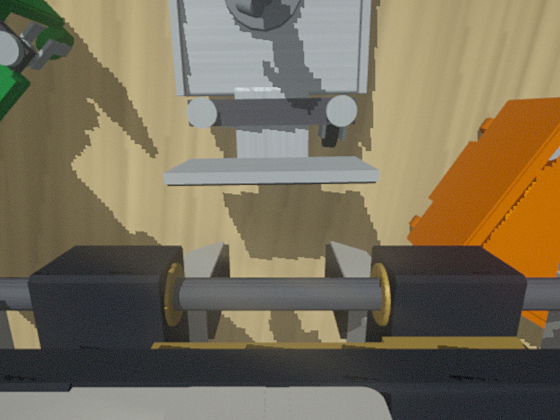

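The plate is square to the jaws: its near edge runs (165,183)-(377,181), centred 6 px left of the jaw centre.

```bash
cat > look.py <<'E'
from h import *
import sys
u1,v1,u2,v2=map(float,sys.argv[1:5])
k=cam('wrist');s=ctrl.state();Rm=R.from_rotvec(s['ee_rot']).as_matrix()
a,b=ray(k,(u1,v1),.083),ray(k,(u2,v2),.083)
h=np.array([-(b-a)[1],(b-a)[0]]);h/=np.linalg.norm(h);P=((a+b)/2)[:2];F=P+.11*h
print('in tool mm',(Rm.T@((a+b)/2-s['tcp_pos'])*1000).round(1),'w',np.linalg.norm(b-a))
u=np.array([np.cos(np.radians(84.2)),np.sin(np.radians(84.2))]);O=np.array([.5026,.3146])-.065*u
rel=lambda p:np.round([(p-O)@u*1e3,(p-O)@[-u[1],u[0]]*1e3],1)
print('plate',P,'heading',np.degrees(np.arctan2(h[1],h[0])),'F in bay',rel(F),'caddy in bay',rel(P+.065*h),'tool heading',np.degrees(np.arctan2(Rm[1,0],Rm[0,0])))
E
python3 look.py 165 183 377 181
```

```text
in tool mm [39.6 -3.6  6.1] w 0.09338977070729305
plate [ 0.49202187 -0.33252727] heading 97.8678042002825 F in bay [-473.   -28.9] caddy in bay [-516.7  -39.5] tool heading 97.34326638425001
```

Request:
step_arm(
  increments=[0,-4,15,0,0,-0.4,0,0,-4,30,0,0,-0.4,0,0,-4,30,0,0,-0.4,0,10,-4,30,0,0,-0.4,0,18,-4,30,0,0,-0.4,0,22,-4,30,0,0,-0.4,0,24,-4,30,0,0,-0.4,0,25,-4,30,0,0,-0.4,0,26,-4,30,0,0,-0.4,0,27,-4,30,0,0,-0.4,0,28,-4,30,0,0,-0.4,0,29,-4,30,0,0,-0.4,0,30,-4,30,0,0,-0.4,0,31,-4,30,0,0,-0.4,0,32,-4,30,0,0,-0.4,0,33,-4,30,0,0,-0.4,0,34,-4,30,0,0,-0.4,0],
)

```text
clock: 7.4
tcp_pos: [0.4914, -0.3384, 0.0578]
ee_rot: [2.067, 2.365, -0.0]
wrist_force: [0.2, -1.6, 0.5]
gripper_width: 0.046
finger_force: 0.7
```

Run:
```python
from h import *
s=ctrl.state();Rm=R.from_rotvec(s['ee_rot']).as_matrix();print(s['tcp_pos'],Rm.T@s['wrist_force'],s['moment'])
```

```text
[ 0.49141053 -0.338371    0.05775062] [-1.60962821 -0.01266758 -0.45685456] [-0.38804336  0.06594006  0.00118626]
```

Request:
step_arm(
  increments=[1,0,0,0,0,0,0,2.5,0,0,0,0,0,0,4.5,0,0,0,0,0,0,7,0,0,0,0,0,0,10,0,0,0,0,0,0,14,0,0,0,0,0,0,18,0,0,0,0,0,0,22,0,0,0,0,0,0,26,0,0,0,0,0,0,30,0,0,0,0,0,0,34,0,0,0,0,0,0,38,0,0,0,0,0,0,42,0,0,0,0,0,0,46,0,0,0,0,0,0,50,0,0,0,0,0,0,54,0,0,0,0,0,0,58,0,0,0,0,0,0,61,0,0,0,0,0,0,64,0,0,0,0,0,0,65,0,0,0,0,0,0],
)

```text
clock: 9.4
tcp_pos: [0.4827, -0.2735, 0.0577]
ee_rot: [-2.067, -2.365, -0.0]
wrist_force: [0.5, -1.5, 1.3]
gripper_width: 0.0463
finger_force: 0.7
```

Run:
```python
from h import *
s=ctrl.state();Rm=R.from_rotvec(s['ee_rot']).as_matrix();print(s['tcp_pos'],Rm.T@s['wrist_force'],s['moment'])
snap('wrist','w4.png')
```

```text
[ 0.48271133 -0.27351609  0.05769317] [-1.51950197  0.27632045 -1.2894377 ] [-0.38494281  0.17729402  0.09285332]
```

View pics/w4.png

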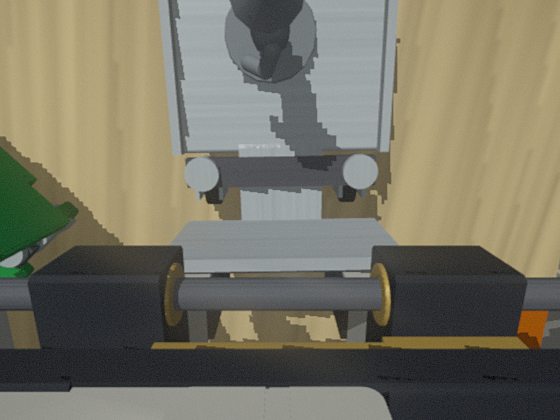

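Both castors trail: the wheels at (214,190) and (347,192) sit straight behind the pivots at (201,172) and (359,171), allowing for perspective. Next comes the steering arc table.

Run:
```python
import numpy as np
r,L=478,119.5
for a in np.arange(.5,13.6,.5):
    p=np.radians(a);print(a,round(L+r*np.sin(p)-L*np.cos(p),1),round(r*(1-np.cos(p))-L*np.sin(p),1),end=' | ')
```

```text
0.5 4.2 -1.0 | 1.0 8.4 -2.0 | 1.5 12.6 -3.0 | 2.0 16.8 -3.9 | 2.5 21.0 -4.8 | 3.0 25.2 -5.6 | 3.5 29.4 -6.4 | 4.0 33.6 -7.2 | 4.5 37.9 -7.9 | 5.0 42.1 -8.6 | 5.5 46.4 -9.3 | 6.0 50.6 -9.9 | 6.5 54.9 -10.5 | 7.0 59.1 -11.0 | 7.5 63.4 -11.5 | 8.0 67.7 -12.0 | 8.5 72.0 -12.4 | 9.0 76.2 -12.8 | 9.5 80.5 -13.2 | 10.0 84.8 -13.5 | 10.5 89.1 -13.8 | 11.0 93.4 -14.0 | 11.5 97.7 -14.2 | 12.0 102.0 -14.4 | 12.5 106.3 -14.5 | 13.0 110.6 -14.6 | 13.5 114.9 -14.7 |
```

Request:
step_arm(
  increments=[1,-0.2,0,0,0,0.1,0,2.5,-0.6,0,0,0,0.3,0,5,-1.2,0,0,0,0.6,0,8.4,-2,0,0,0,1,0,12.6,-3,0,0,0,1.5,0,16.8,-3.9,0,0,0,2,0,21,-4.8,0,0,0,2.5,0,25.2,-5.6,0,0,0,3,0,29.4,-6.4,0,0,0,3.5,0,33.6,-7.2,0,0,0,4,0,37.9,-7.9,0,0,0,4.5,0,42.1,-8.6,0,0,0,5,0,46.4,-9.3,0,0,0,5.5,0,50.6,-9.9,0,0,0,6,0,54.9,-10.5,0,0,0,6.5,0,59.1,-11,0,0,0,7,0,62.5,-11.4,0,0,0,7.4,0,65,-11.7,0,0,0,7.7,0,67,-11.9,0,0,0,7.9,0,67.7,-12,0,0,0,8,0],
)

```text
clock: 11.45
tcp_pos: [0.4618, -0.2082, 0.0577]
ee_rot: [-2.227, -2.215, -0.0]
wrist_force: [-0.9, -2.2, 0.5]
gripper_width: 0.0462
finger_force: 0.7
```

```bash
cat > chk.py <<'E'
from h import *
import sys
s=ctrl.state();Rm=R.from_rotvec(s['ee_rot']).as_matrix();print(s['tcp_pos'],(Rm.T@s['wrist_force']).round(2),s['moment'].round(2),'hd',np.degrees(np.arctan2(Rm[1,0],Rm[0,0])))
k,im=snap('wrist',sys.argv[1])
# deck inner-front/rear edge: lip sides at several rows
g=cv2.cvtColor(im,cv2.COLOR_BGR2HSV)
m=(g[:,:,1]<45).astype(np.uint8)
u=np.array([np.cos(np.radians(84.2)),np.sin(np.radians(84.2))]);O=np.array([.5026,.3146])-.065*u
for r in (20,60,100,130):
    x=m[r]; 
    c=270; l=c
    w=np.where(x)[0]; w=w[(w>120)&(w<440)]
    a,b=w.min(),w.max()
    A,B=ray(k,(a,r),.04),ray(k,(b,r),.04); M=Rm.T@((A+B)/2-s['tcp_pos'])*1000
    print(r,a,b,'mid in tool',M[:2].round(1),'width',np.linalg.norm(A-B).round(4))
E
python3 chk.py w5.png
```

```text
[ 0.46175623 -0.20821096  0.05772193] [-2.25 -0.92 -0.46] [-0.39  0.18  0.06] hd 89.68545253603597
20 157 394 mid in tool [106.8  -1.4] width 0.1002
60 161 392 mid in tool [91.1 -1. ] width 0.1003
100 166 390 mid in tool [74.4 -0.4] width 0.1
130 169 388 mid in tool [61.3 -0.1] width 0.0999
```

```bash
sed -i "s/^k,im=snap.*/k,im=(cam('wrist'),cv2.imread('pics\/'+sys.argv[2])) if len(sys.argv)>2 else snap('wrist',sys.argv[1])/" chk.py; python3 chk.py x w4.png
```

```text
[ 0.46175108 -0.20821291  0.05770246] [-0.11 -0.53 -0.32] [-0.28  0.13  0.  ] hd 89.6796066274417
20 160 396 mid in tool [106.8  -0.4] width 0.0998
60 164 394 mid in tool [91.1  0.1] width 0.0999
100 167 392 mid in tool [74.4  0.3] width 0.1005
130 170 390 mid in tool [61.3  0.6] width 0.1004
```

Request:
step_arm(
  increments=[1,-0.2,0,0,0,0.1,0,2.5,-0.6,0,0,0,0.3,0,5,-1.2,0,0,0,0.6,0,8.4,-2,0,0,0,1,0,12.6,-3,0,0,0,1.5,0,16.8,-3.9,0,0,0,2,0,21,-4.8,0,0,0,2.5,0,25.2,-5.6,0,0,0,3,0,29.4,-6.4,0,0,0,3.5,0,33.6,-7.2,0,0,0,4,0,37.9,-7.9,0,0,0,4.5,0,42.1,-8.6,0,0,0,5,0,46.4,-9.3,0,0,0,5.5,0,50.4,-8.9,0,0,0,5.5,0,54.4,-8.5,0,0,0,5.5,0,58.4,-8.1,0,0,0,5.5,0,62.4,-7.7,0,0,0,5.5,0,65.4,-7.4,0,0,0,5.5,0,67.4,-7.2,0,0,0,5.5,0,68.4,-7.1,0,0,0,5.5,0],
)

```text
clock: 13.5
tcp_pos: [0.4551, -0.1398, 0.0577]
ee_rot: [-2.331, -2.106, -0.0]
wrist_force: [-0.4, -1.0, 0.3]
gripper_width: 0.046
finger_force: 0.7
```

```bash
python3 chk.py w6.png
python3 - <<'E'
from h import *
snap('scene','s6.png')
k,im=snap('side','d6.png')
u=np.array([np.cos(np.radians(84.2)),np.sin(np.radians(84.2))]);O=np.array([.5026,.3146])-.065*u
s=ctrl.state();Rm=R.from_rotvec(s['ee_rot']).as_matrix();h=Rm[:2,0]
F=s['tcp_pos'][:2]+.1195*h+.001*Rm[:2,1]
print('F in bay',(F-O)@u,(F-O)@[-u[1],u[0]])
E
```

```text
[ 0.45506746 -0.13980008  0.05771033] [-0.99 -0.3  -0.26] [-0.42  0.19  0.09] hd 84.19345711309049
20 152 389 mid in tool [106.7  -3.5] width 0.1002
60 157 388 mid in tool [91.  -2.7] width 0.1003
100 162 387 mid in tool [74.4 -1.8] width 0.1005
130 166 386 mid in tool [61.3 -1.2] width 0.1004
F in bay -0.2724791490878028 0.00023059689409437722
```

View pics/d6.png

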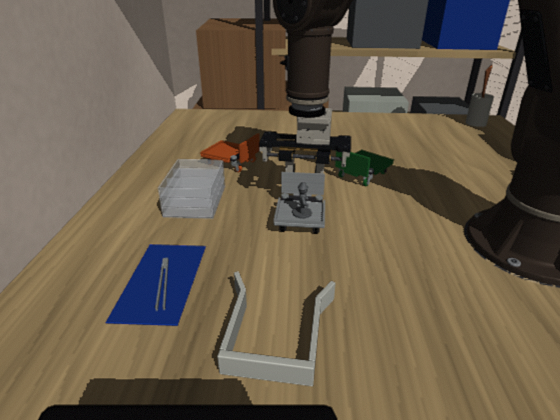

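The side view shows the caddy at (300,205) lined up with the bay mouth, with the figurine upright. The measured heading lags the tool by a degree or two, so I'll turn slightly right and keep pushing.

Request:
step_arm(
  increments=[1,-0.1,0,0,0,0,0,3,-0.2,0,0,0,0.1,0,6,-0.4,0,0,0,0.2,0,10,-0.7,0,0,0,0.4,0,14,-1,0,0,0,0.5,0,18,-1.3,0,0,0,0.7,0,22,-1.6,0,0,0,0.8,0,26,-1.8,0,0,0,1,0,30,-2.1,0,0,0,1.1,0,34,-2.3,0,0,0,1.3,0,38,-2.5,0,0,0,1.4,0,42,-2.5,0,0,0,1.5,0,46,-2.4,0,0,0,1.5,0,50,-2.3,0,0,0,1.5,0,54,-2.2,0,0,0,1.5,0,58,-2.1,0,0,0,1.5,0,62,-2,0,0,0,1.5,0,65,-1.9,0,0,0,1.5,0,67,-1.8,0,0,0,1.5,0,68,-1.8,0,0,0,1.5,0],
)

```text
clock: 15.65
tcp_pos: [0.4602, -0.072, 0.0577]
ee_rot: [-2.358, -2.075, -0.0]
wrist_force: [-0.9, -1.4, 0.2]
gripper_width: 0.0462
finger_force: 0.7
```

```bash
cat > meas.py <<'E'
from h import *
import sys,subprocess
k,im=snap('wrist',sys.argv[1])
s=ctrl.state();Rm=R.from_rotvec(s['ee_rot']).as_matrix()
u=np.array([np.cos(np.radians(84.2)),np.sin(np.radians(84.2))]);O=np.array([.5026,.3146])-.065*u
g=cv2.cvtColor(im,cv2.COLOR_BGR2HSV);pts=[]
for r in range(10,141,5):
    w=np.where(g[r,:,1]<45)[0];w=w[(w>120)&(w<440)];a,b=w.min()-.5,w.max()+.5
    A,B=ray(k,(a,r),.04),ray(k,(b,r),.04)
    if abs(np.linalg.norm(A-B)-.1004)<.0015: pts.append((Rm.T@((A+B)/2-s['tcp_pos']))[:2]*1e3)
pts=np.array(pts);q=np.polyfit(pts[:,0],pts[:,1],1)
dl=-np.degrees(np.arctan(q[0]));hd=np.degrees(np.arctan2(Rm[1,0],Rm[0,0]))
def w(x,y): return (s['tcp_pos']+Rm@np.array([x,y,0])/1e3)[:2]
rel=lambda p:np.round([(p-O)@u*1e3,(p-O)@[-u[1],u[0]]*1e3],1)
print(len(pts),'caddy left of tool deg',dl.round(2),'(minus 1.3 bias)','plate y',np.polyval(q,9.5).round(1),'tool hd rel bay',round(hd-84.2,2),'F in bay',rel(w(119.5,np.polyval(q,119.5))),'F nobias',rel(w(119.5,np.polyval(q,9.5)-np.radians(dl-1.3)*110)),'f',(Rm.T@s['wrist_force']).round(1))
E
python3 meas.py w7.png
```

```text
26 caddy left of tool deg 5.36 (minus 1.3 bias) plate y 1.5 tool hd rel bay -1.5 F in bay [-204.1    8.8] F nobias [-204.2    6.3] f [ 0.7 -0.3 -0.4]
```

Rubber friction makes the sideways motion of the contact set the yaw, so the push is unstable like reversing a trailer. I'll square the tool to the caddy and steer by lateral motion in short measured stretches.

Request:
step_arm(
  increments=[0.5,0.1,0,0,0,-1,0,1,0.2,0,0,0,-2,0,1.5,0.4,0,0,0,-3,0,2,0.5,0,0,0,-4,0,2.5,0.5,0,0,0,-4.2,0],
)

```text
clock: 16.2
tcp_pos: [0.461, -0.0698, 0.0578]
ee_rot: [-2.28, -2.161, -0.0]
wrist_force: [-0.1, 0.3, -0.3]
gripper_width: 0.0461
finger_force: 0.0
```

```bash
cat >> meas.py <<'E'
# plan: F cubic to y=0,slope 0 at distance D ahead; poses given in the present tool frame
if len(sys.argv)>2:
    D=float(sys.argv[2]);bias=float(sys.argv[3])
    th=np.radians(hd-84.2+dl-bias); x0,y0=rel(w(119.5,np.polyval(q,9.5)-np.radians(dl-bias)*110))
    m=np.tan(th);print('th',np.degrees(th).round(2),'y0',y0)
    b=-(3*y0/D**2+2*m/D);a=2*y0/D**3+m/D**2
    t0=np.radians(hd-84.2)
    py=np.polyval(q,9.5); base=None
    for si in np.arange(0,min(D,85),4):
        y=a*si**3+b*si**2+m*si+y0;t=np.arctan(3*a*si**2+2*b*si+m)
        C=np.array([si-119.5*np.cos(t)-py*np.sin(t),y-119.5*np.sin(t)+py*np.cos(t)])
        if base is None: base=C
        d=C-base;c,sn=np.cos(t0),np.sin(t0)
        print('[%.1f, %.1f, turn %.1f]'%(c*d[0]+sn*d[1],-(-sn*d[0]+c*d[1]),np.degrees(th-t)),end=' ')
E
python3 meas.py w8.png 150 0.7
```

```text
27 caddy left of tool deg 1.22 (minus 1.3 bias) plate y 1.5 tool hd rel bay 2.71 F in bay [-202.2    9.1] F nobias [-202.1    6.6] f [ 1.  -0.4 -0.4]
th 3.24 y0 7.7
[0.0, -0.0, turn 0.0] [4.0, -1.7, turn 0.8] [8.1, -3.2, turn 1.6] [12.1, -4.6, turn 2.3] [16.2, -5.9, turn 2.9] [20.3, -7.0, turn 3.6] [24.3, -8.0, turn 4.2] [28.4, -8.9, turn 4.8] [32.5, -9.7, turn 5.3] [36.6, -10.4, turn 5.8] [40.7, -10.9, turn 6.2] [44.8, -11.3, turn 6.6] [48.9, -11.7, turn 7.0] [52.9, -11.9, turn 7.3] [57.0, -12.0, turn 7.6] [61.0, -12.0, turn 7.9] [65.1, -11.9, turn 8.1] [69.1, -11.7, turn 8.2] [73.1, -11.5, turn 8.4] [77.1, -11.1, turn 8.5] [81.1, -10.7, turn 8.5] [85.1, -10.2, turn 8.5]
```

Request:
step_arm(
  increments=[1,0,0,0,0,0,0,2,-0.1,0,0,0,0.1,0,3.5,-0.8,0,0,0,0.4,0,6,-1.8,0,0,0,0.9,0,9,-3.1,0,0,0,1.5,0,13,-4.5,0,0,0,2.2,0,17,-5.8,0,0,0,2.8,0,21,-7,0,0,0,3.5,0,25,-7.9,0,0,0,4.1,0,29,-8.8,0,0,0,4.7,0,33,-9.6,0,0,0,5.2,0,35.5,-10.1,0,0,0,5.6,0,36.6,-10.4,0,0,0,5.8,0],
)

```text
clock: 17.55
tcp_pos: [0.4525, -0.0323, 0.0577]
ee_rot: [-2.387, -2.042, 0.0]
wrist_force: [-0.2, -1.2, 0.3]
gripper_width: 0.0457
finger_force: 0.7
```

```bash
python3 meas.py w9.png 115 0.7
```

```text
27 caddy left of tool deg 1.55 (minus 1.3 bias) plate y 1.7 tool hd rel bay -3.12 F in bay [-165.8    9.5] F nobias [-165.9    7.1] f [-0.3 -0.3 -0.2]
th -2.27 y0 8.2
[0.0, -0.0, turn 0.0] [4.0, -1.1, turn 0.5] [8.0, -2.1, turn 1.0] [12.1, -3.0, turn 1.4] [16.1, -3.7, turn 1.8] [20.1, -4.4, turn 2.1] [24.2, -4.9, turn 2.4] [28.2, -5.3, turn 2.7] [32.2, -5.6, turn 2.9] [36.3, -5.8, turn 3.1] [40.3, -5.9, turn 3.2] [44.3, -5.9, turn 3.3] [48.3, -5.8, turn 3.3] [52.3, -5.7, turn 3.3] [56.4, -5.4, turn 3.3] [60.4, -5.1, turn 3.2] [64.4, -4.6, turn 3.1] [68.4, -4.1, turn 2.9] [72.4, -3.6, turn 2.7] [76.3, -2.9, turn 2.5] [80.3, -2.2, turn 2.2] [84.3, -1.4, turn 1.8]
```

Request:
step_arm(
  increments=[1,-0.2,0,0,0,0.1,0,2.5,-0.6,0,0,0,0.3,0,5,-1.4,0,0,0,0.6,0,8,-2.1,0,0,0,1,0,12,-3,0,0,0,1.4,0,16,-3.7,0,0,0,1.8,0,20,-4.4,0,0,0,2.1,0,24,-4.9,0,0,0,2.4,0,28,-5.3,0,0,0,2.7,0,32,-5.6,0,0,0,2.9,0,35,-5.7,0,0,0,3,0,36.3,-5.8,0,0,0,3.1,0],
)

```text
clock: 18.8
tcp_pos: [0.4525, 0.0045, 0.0577]
ee_rot: [-2.441, -1.977, -0.0]
wrist_force: [-1.5, -2.6, 0.8]
gripper_width: 0.0458
finger_force: 0.8
```

```bash
python3 meas.py w10.png 90 0.7;python3 -c "
from h import *
snap('side','d10.png')"
```

```text
27 caddy left of tool deg 1.62 (minus 1.3 bias) plate y 1.5 tool hd rel bay -6.2 F in bay [-129.5    7.1] F nobias [-129.8    4.6] f [0.1 0.2 0.1]
th -5.29 y0 5.8
[0.0, -0.0, turn 0.0] [4.0, -0.1, turn 0.0] [8.0, -0.2, turn 0.0] [12.1, -0.2, turn 0.0] [16.1, -0.2, turn -0.0] [20.1, -0.1, turn -0.1] [24.1, 0.0, turn -0.2] [28.1, 0.2, turn -0.3] [32.1, 0.4, turn -0.4] [36.2, 0.6, turn -0.6] [40.2, 0.9, turn -0.8] [44.2, 1.2, turn -1.0] [48.2, 1.6, turn -1.3] [52.2, 2.0, turn -1.5] [56.3, 2.4, turn -1.8] [60.3, 2.8, turn -2.1] [64.3, 3.3, turn -2.5] [68.3, 3.8, turn -2.8] [72.4, 4.4, turn -3.2] [76.4, 4.9, turn -3.6] [80.5, 5.5, turn -4.1] [84.5, 6.1, turn -4.5]
```

View pics/d10.png

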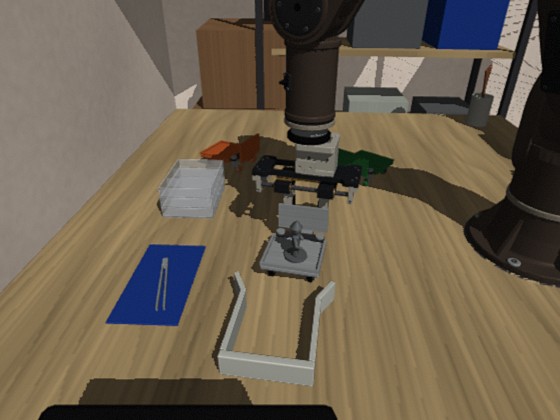

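The side view shows the caddy at (295,255) just ahead of the mouth, heading slightly towards the bay's left wall in the picture. I'll cross-check from this camera.

Run:
```python
from h import *
k=cam('side')
u=np.array([np.cos(np.radians(84.2)),np.sin(np.radians(84.2))]);O=np.array([.5026,.3146])-.065*u
rel=lambda p:np.round([(p[:2]-O)@u*1e3,(p[:2]-O)@[-u[1],u[0]]*1e3],1)
for uv in((262,267),(320,273)): print('front',rel(ray(k,uv,.04)))
def pb(x,y,z): return tuple(np.round(proj(k,[*(O+u*x+np.array([-u[1],u[0]])*y),z])))
print([pb(x,y,.036) for x,y in((-.05,.054),(-.05,-.054),(.065,.054),(.065,-.054),(-.088,.075),(-.088,-.075))])
im=cv2.imread('pics/d10.png').astype(int)
sat=im.max(2)-im.min(2)
for r in (262,266,270,300,320,340): 
    w=np.where(sat[r]<22)[0];w=w[(w>215)&(w<345)];sp=np.split(w,np.where(np.diff(w)>1)[0]+1);print(r,[(int(a[0]),int(a[-1])) for a in sp if len(a)>1])
```

```text
front [-98.4 -37.1]
front [-97.5  57.8]
[(np.float64(315.0), np.float64(295.0)), (np.float64(245.0), np.float64(288.0)), (np.float64(308.0), np.float64(359.0)), (np.float64(225.0), np.float64(348.0)), (np.float64(330.0), np.float64(280.0)), (np.float64(238.0), np.float64(271.0))]
262 [(259, 321)]
266 [(259, 320)]
270 [(266, 319)]
300 [(236, 245), (308, 310), (313, 332)]
320 [(229, 241), (312, 318)]
340 [(217, 218), (220, 235), (310, 316)]
```

Run:
```python
from h import *
k=cam('side')
u=np.array([np.cos(np.radians(84.2)),np.sin(np.radians(84.2))]);O=np.array([.5026,.3146])-.065*u;v=np.array([-u[1],u[0]])
rel=lambda p:np.round([(p[:2]-O)@u*1e3,(p[:2]-O)@v*1e3],1)
im=cv2.imread('pics/d10.png');g=im.astype(int);sat=g.max(2)-g.min(2)
for c in range(256,330,4):
    col=[(r,int(g[r,c].mean()),int(sat[r,c])) for r in range(258,278)]
    print(c,' '.join('%d%s'%(b,'' if s<28 else '*') for r,b,s in col))
for th,y0 in((-5.3,5.8),(0,8)):
    t=np.radians(th);h=u*np.cos(t)+v*np.sin(t);n=-u*np.sin(t)+v*np.cos(t);F=O-.1298*u+y0/1e3*v
    print(th,[tuple(np.round(proj(k,[*(F+h*a+n*b),z]),1)) for a,b,z in((.02,.05,.04),(.02,-.05,.04),(.02,.05,.026),(.02,-.05,.026),(-.07,.05,.034),(-.07,-.05,.034))])
```

```text
256 51 45 48 48 47 47 49 50 48 49 49 50 46 48 88* 119* 122* 121* 121* 121*
260 55 67 84 101 114 108 107 100 88 79 65 50 46 46 48 106* 124* 123* 123* 125*
264 97 97 101 108 116 107 101 106 121 112 102 68 51 50* 53 95* 124* 127* 123* 121*
268 117 118 120 119 119 114 104 103 112 115 107 87 41 10 14 17 27 43 103* 116*
272 119 118 118 118 117 115 107 103 104 123 115 104 60 16 4 6 8 11 76* 115*
276 119 117 117 118 120 114 114 105 103 109 119 112 105 62 39 51 49 53* 112* 131*
280 122 120 117 119 117 118 114 111 105 104 115 113 103 80 53 48 44 42 50 102*
284 97 116 123 118 121 119 117 113 106 102 105 120 114 104 67 49 49 46 52 111*
288 69 49 47 92 116 120 117 116 113 103 101 113 116 106 93 64 51* 51 52* 95*
292 73 71 70 58 73 108 122 118 114 106 102 104 123 117 103 72 47 45 43 46
296 69 71 76 67 68 107 121 117 116 114 105 102 110 121 112 105 68 45 47 46
300 69 72 75 73 91 115 116 118 117 113 109 103 104 116 116 106 82 51 43 41
304 70 69 93 119 124 122 119 117 118 115 112 106 102 102 123 113 101 64 45 47
308 119 121 118 121 126 120 121 117 120 118 114 112 103 102 113 118 107 102 50 5
312 120 
[... 227 characters left out ...]
* 100*
324 100* 99* 102* 100* 100* 100* 101* 102* 102* 100* 102* 102* 104* 102* 104* 105* 105* 105* 105* 103*
328 100* 102* 102* 101* 99* 102* 100* 100* 99* 100* 101* 100* 100* 102* 101* 100* 100* 102* 101* 101*
-5.3 [(np.float64(317.8), np.float64(269.7)), (np.float64(258.7), np.float64(260.4)), (np.float64(317.4), np.float64(276.3)), (np.float64(258.9), np.float64(266.9)), (np.float64(325.7), np.float64(241.2)), (np.float64(272.6), np.float64(233.7))]
0 [(np.float64(320.6), np.float64(268.1)), (np.float64(260.4), np.float64(262.4)), (np.float64(320.2), np.float64(274.8)), (np.float64(260.6), np.float64(268.9)), (np.float64(323.6), np.float64(239.5)), (np.float64(269.9), np.float64(234.8))]
```

```bash
sed -i 's/D=float/D0=0;D=float/; s/x0,y0=rel(\(.*\))$/x0,y0=rel(\1);y0+=float(sys.argv[4])/' meas.py; python3 meas.py w11.png 95 0 0.7
```

```text
27 caddy left of tool deg 1.64 (minus 1.3 bias) plate y 1.4 tool hd rel bay -6.21 F in bay [-129.7    7.2] F nobias [-130.     4.7] f [-0.3  0.4 -0.6]
th -4.57 y0 7.9
[0.0, -0.0, turn 0.0] [4.0, -0.9, turn 0.4] [8.0, -1.7, turn 0.8] [12.0, -2.4, turn 1.1] [16.1, -3.0, turn 1.3] [20.1, -3.4, turn 1.5] [24.1, -3.7, turn 1.6] [28.1, -3.9, turn 1.7] [32.2, -3.9, turn 1.8] [36.2, -3.9, turn 1.7] [40.2, -3.8, turn 1.7] [44.2, -3.5, turn 1.6] [48.2, -3.2, turn 1.4] [52.3, -2.7, turn 1.2] [56.3, -2.2, turn 0.9] [60.3, -1.6, turn 0.6] [64.3, -0.9, turn 0.2] [68.3, -0.1, turn -0.2] [72.4, 0.8, turn -0.7] [76.4, 1.7, turn -1.3] [80.5, 2.7, turn -1.9] [84.5, 3.8, turn -2.5]
```

Request:
step_arm(
  increments=[1,-0.2,0,0,0,0.1,0,2.5,-0.5,0,0,0,0.2,0,5,-1.1,0,0,0,0.5,0,8,-1.7,0,0,0,0.8,0,12,-2.4,0,0,0,1.1,0,16,-3,0,0,0,1.3,0,20,-3.4,0,0,0,1.5,0,24,-3.7,0,0,0,1.6,0,28,-3.9,0,0,0,1.7,0,32,-3.9,0,0,0,1.8,0,35,-3.9,0,0,0,1.8,0,36.2,-3.9,0,0,0,1.7,0],
)

```text
clock: 20.15
tcp_pos: [0.4563, 0.0407, 0.0577]
ee_rot: [-2.47, -1.941, -0.0]
wrist_force: [-0.5, -2.2, 0.4]
gripper_width: 0.0462
finger_force: 0.8
```

```bash
sed -i 's/<.0015: pts/<.0008: pts/' meas.py; python3 meas.py w12.png 65 0 0.5
python3 - <<'E'
from h import *
k=cam('side');snap('side','d12.png')
im=cv2.imread('pics/d12.png').astype(int);sat=im.max(2)-im.min(2)
for c in range(236,324,6): print(c,' '.join('%d%s'%(im[r,c].mean(),'' if sat[r,c]<28 else '*') for r in range(276,306)))
E
```

```text
24 caddy left of tool deg 1.43 (minus 1.3 bias) plate y 1.4 tool hd rel bay -7.88 F in bay [-93.6   3.3] F nobias [-93.9   0.8] f [ 0.4 -1.3  0.7]
th -6.45 y0 3.8
[0.0, -0.0, turn 0.0] [4.0, 0.6, turn -0.4] [8.1, 1.2, turn -0.7] [12.1, 1.8, turn -1.1] [16.1, 2.4, turn -1.5] [20.2, 3.0, turn -1.8] [24.2, 3.6, turn -2.2] [28.3, 4.1, turn -2.6] [32.3, 4.6, turn -3.0] [36.4, 5.1, turn -3.4] [40.4, 5.6, turn -3.8] [44.5, 6.1, turn -4.2] [48.5, 6.6, turn -4.6] [52.6, 7.0, turn -5.0] [56.7, 7.4, turn -5.5] [60.7, 7.8, turn -5.9] [64.8, 8.2, turn -6.3] 236 154 142 116 109 81 61 58 57 56 56 57 58 58 60 59 55 53 51 48 46 44 45 46 48 73 103 110 127 154 158
242 120* 121* 123* 121* 128* 141* 145 152 156 154 156 155 152 153 156 155 155 156 155 159 160 152 140 142 126 105 104 101 101 100
248 39 40 41 42 44 43 42 42 44 79* 105* 114* 112* 114* 112* 113* 117* 115* 116* 120* 118* 119* 121* 119* 120* 123* 119* 123* 123* 124*
254 106 107 115 119 109 94 62 52 46 50 88* 119* 125* 122* 122* 121* 121* 121* 122* 122* 123* 123* 121* 123* 121* 121* 121* 121* 121* 121*
260 117 105 103 113 118 108 100 67 48 49 52
[... 652 characters left out ...]
15 108 101 101 123 117 102 70 47 44 42 47 102* 120* 118* 115* 115* 117* 118* 117* 116* 116* 115* 118* 118*
296 114 124 119 120 119 119 116 106 105 103 121 116 104 78 53 47 46 53 108* 128* 124* 124* 121* 122* 123* 124* 122* 123* 122* 122*
302 126 124 121 120 120 118 120 115 108 103 102 119 117 105 84 40 9 16 21 30 39 98* 113* 110* 113* 114* 112* 96* 89* 106*
308 126 127 123 120 119 121 119 119 117 111 102 103 114 116 106 87 57 37 27 30 35 43 43 45 43 43 45 45 45 44
314 82 86 97 111 113 115 113 110 111 106 101 94 99 108 82 55 47 43 43 43 41 41 43 45 43 45 48 49 58 67
320 102* 103* 103* 103* 103* 105* 104* 106* 110* 105* 66* 41 40 38 43 75 120 151 159 158 158 174 162 143 143 153 161 151 147 146
```

Run:
```python
from h import *
k=cam('side')
u=np.array([np.cos(np.radians(84.2)),np.sin(np.radians(84.2))]);O=np.array([.5026,.3146])-.065*u;v=np.array([-u[1],u[0]])
rel=lambda p:np.round([(p[:2]-O)@u*1e3,(p[:2]-O)@v*1e3],1)
im=cv2.imread('pics/d12.png').astype(int);sat=im.max(2)-im.min(2)
for r in (272,276,280,284,288): print(r,' '.join('%d:%d%s'%(c,im[r,c].mean(),'' if sat[r,c]<28 else '*') for c in list(range(244,260))+list(range(308,324))))
for uv in((252,281.5),(316,292)): print(rel(ray(k,uv,.026)))
print(rel(ray(k,(254,282),.026)),rel(ray(k,(308,291.5),.026)))
```

```text
272 244:122* 245:118* 246:111* 247:111* 248:95* 249:60* 250:40 251:41 252:46 253:59 254:93 255:116 256:109 257:93 258:104 259:118 308:122 309:121 310:120 311:122 312:125 313:116 314:84 315:70 316:105 317:115 318:104 319:97 320:99* 321:99* 322:96* 323:102*
276 244:122* 245:116* 246:98* 247:62* 248:39 249:40 250:43 251:45 252:76 253:108 254:106 255:106 256:107 257:110 258:115 259:115 308:126 309:124 310:125 311:125 312:119 313:86 314:82 315:114 316:110 317:99 318:97 319:102* 320:102* 321:101* 322:96* 323:102*
280 244:98* 245:43 246:38 247:41 248:44 249:44 250:48 251:45 252:47 253:74 254:109 255:110 256:112 257:113 258:114 259:115 308:119 309:120 310:123 311:115 312:85 313:85 314:113 315:110 316:96 317:97* 318:108* 319:107* 320:103* 321:101* 322:96* 323:103*
284 244:114* 245:108* 246:108* 247:90* 248:44 249:42 250:42 251:45 252:44 253:45 254:46 255:49 256:48 257:47 258:47 259:49 308:117 309:112 310:96 311:85 312:100 313:116 314:111 315:103 316:107* 317:113* 318:110* 319:105* 320:110* 321:104* 322:98* 323:100*
288 244:158 245:144 246:106* 247:109* 248:112* 249:116* 250:121* 251:122* 252:125* 253:125* 254:125* 255:125* 256:124* 257:125* 258:126* 259:126* 308:114 309:113 310:110 311:105 312:103 313:102 314:99 315:106* 316:95* 317:46 318:42 319:42 320:40 321:37 322:38 323:79
[-76.9 -49.6]
[-67.9  54.2]
[-76.2 -46.2] [-67.2  41.8]
```

Request:
step_arm(
  increments=[1,0.1,0,0,0,-0.1,0,2.5,0.3,0,0,0,-0.2,0,5,0.7,0,0,0,-0.5,0,8,1.2,0,0,0,-0.7,0,12,1.8,0,0,0,-1.1,0,16,2.4,0,0,0,-1.5,0,20,3,0,0,0,-1.8,0,23,3.4,0,0,0,-2.1,0,26,3.8,0,0,0,-2.4,0,28.3,4.1,0,0,0,-2.6,0],
)

```text
clock: 21.25
tcp_pos: [0.467, 0.0671, 0.0577]
ee_rot: [-2.426, -1.996, 0.0]
wrist_force: [-0.4, -1.1, 1.4]
gripper_width: 0.0459
finger_force: 0.8
```

```bash
python3 meas.py w13.png 40 0 0.5
python3 - <<'E'
from h import *
s=ctrl.state();Rm=R.from_rotvec(s['ee_rot']).as_matrix();k=cam('wrist');im=cv2.imread('pics/w13.png').astype(int);sat=im.max(2)-im.min(2)
for r in (15,40,70,100,130): 
    w=np.where(sat[r]<25)[0];sp=np.split(w,np.where(np.diff(w)>1)[0]+1);print(r,[(int(a[0]),int(a[-1])) for a in sp if len(a)>2])
E
```

```text
14 caddy left of tool deg 1.53 (minus 1.3 bias) plate y 1.3 tool hd rel bay -5.26 F in bay [-65.3   0.9] F nobias [-65.5  -1.5] f [-0.6 -0.6  0.1]
th -3.73 y0 1.4
[0.0, -0.0, turn 0.0] [4.0, 0.5, turn -0.3] [8.0, 1.0, turn -0.6] [12.1, 1.5, turn -0.9] [16.1, 2.1, turn -1.3] [20.1, 2.6, turn -1.7] [24.1, 3.2, turn -2.0] [28.2, 3.8, turn -2.4] [32.2, 4.3, turn -2.8] [36.3, 4.9, turn -3.3] 15 [(108, 396), (405, 466)]
40 [(101, 152), (159, 394), (419, 438)]
70 [(126, 142), (162, 392)]
100 [(165, 390)]
130 [(169, 388)]
```

Request:
step_arm(
  increments=[1,0.1,0,0,0,-0.1,0,2.5,0.3,0,0,0,-0.2,0,5,0.6,0,0,0,-0.4,0,8,1,0,0,0,-0.6,0,12,1.5,0,0,0,-0.9,0,16,2.1,0,0,0,-1.3,0,20,2.6,0,0,0,-1.7,0,24,3.2,0,0,0,-2,0,28,3.8,0,0,0,-2.4,0,31,4.2,0,0,0,-2.7,0,32.2,4.3,0,0,0,-2.8,0],
)

```text
clock: 22.4
tcp_pos: [0.4775, 0.098, 0.0577]
ee_rot: [2.376, 2.055, 0.0]
wrist_force: [-0.6, -1.7, 1.0]
gripper_width: 0.0457
finger_force: 0.8
```

```bash
python3 meas.py w14.png 40 0 0.3
python3 - <<'E'
from h import *
k=cam('wrist');im=cv2.imread('pics/w14.png').astype(int);sat=im.max(2)-im.min(2)
for r in (15,40,70,100,130): print(r,' '.join('%d:%d%s'%(c,im[r,c].mean(),'' if sat[r,c]<25 else '*') for c in list(range(120,175,3))+list(range(383,430,3))))
E
```

```text
2 caddy left of tool deg 5.88 (minus 1.3 bias) plate y 5.1 tool hd rel bay -2.48 F in bay [-33.3   4.2] F nobias [-33.4   1.6] f [0.2 0.3 0. ]
th 3.4 y0 4.3999999999999995
[0.0, -0.0, turn 0.0] [3.8, -10.0, turn 4.7] [8.2, -17.6, turn 8.3] [12.9, -22.9, turn 11.1] [17.4, -26.1, turn 12.8] [21.7, -27.2, turn 13.6] [25.7, -26.4, turn 13.5] [29.4, -23.7, turn 12.4] [32.8, -19.1, turn 10.4] [36.2, -12.7, turn 7.4] 15 120:155* 123:157* 126:158* 129:156* 132:197 135:192 138:193 141:193 144:197 147:155 150:96 153:102 156:97 159:158 162:172 165:170 168:147 171:85 174:101 383:148 386:124 389:166 392:165 395:165 398:125 401:194 404:194 407:192 410:190 413:191 416:176 419:99* 422:99* 425:95* 428:101*
40 120:147* 123:154* 126:154* 129:157* 132:203 135:200 138:198 141:198 144:198 147:194 150:110 153:99 156:101 159:96 162:173 165:169 168:170 171:99 174:103 383:125 386:163 389:166 392:168 395:128 398:100 401:111 404:118 407:189 410:193 413:194 416:192 419:192 422:192 425:158 428:164*
70 120:189 123:200 126:198 129:195 132:194 135:194 138:135 141:96 144:99 147:99 150:97 153:96 156:97 159:96 162:96 165:169 168:168 171:170 174:87 383:137 386:163 389:167 392:160 395:97 398:95 401:98 404:103 407:112 410:113 413:99 416:109 419:153 422:195 425:194 428:192
100 120:191 123:190 126:171 129:102 132:97 135:93 138:98 141:101 144:98 147:100 150:100 153:99 156:91* 159:92* 162:86* 165:95* 168:170 171:166 174:171 383:168 386:169 389:169 392:93* 395:96* 398:101* 401:100* 404:105* 407:101 410:109 413:107 416:110 419:110 422:112 425:109 428:103
130 120:99 123:108 126:125* 129:149* 132:151* 135:149* 138:122* 141:95* 144:98* 147:93* 150:102* 153:96* 156:98* 159:94* 162:92* 165:96* 168:100* 171:171 174:166 383:165 386:168 389:119 392:97* 395:99* 398:94* 401:100* 404:97* 407:98* 410:170* 413:165* 416:159* 419:151* 422:100* 425:97* 428:95*
```

Run:
```python
import numpy as np
D,y0,th,t0,py=78,-1.5,np.radians(-1.1),np.radians(-2.48),1.3
m=np.tan(th);b=-(3*y0/D**2+2*m/D);a=2*y0/D**3+m/D**2;base=None
for s in [0,1,3,6]+list(range(10,79,4)):
    y=a*s**3+b*s**2+m*s+y0;t=np.arctan(3*a*s*s+2*b*s+m)
    C=np.array([s-119.5*np.cos(t)-py*np.sin(t),y-119.5*np.sin(t)+py*np.cos(t)])
    base=C if base is None else base;d=C-base;c,n=np.cos(t0),np.sin(t0)
    print('[%.1f, %.1f, %.1f]'%(c*d[0]+n*d[1],n*d[0]-c*d[1],np.degrees(th-t)),end=' ')
```

```text
[0.0, -0.0, 0.0] [1.0, 0.3, -0.1] [3.0, 0.8, -0.4] [6.0, 1.5, -0.8] [10.1, 2.2, -1.2] [14.1, 2.9, -1.7] [18.1, 3.4, -2.0] [22.1, 3.8, -2.3] [26.2, 4.1, -2.6] [30.2, 4.2, -2.8] [34.2, 4.2, -2.9] [38.2, 4.1, -3.0] [42.2, 3.9, -3.1] [46.2, 3.6, -3.0] [50.2, 3.1, -3.0] [54.1, 2.6, -2.9] [58.1, 2.0, -2.7] [62.1, 1.2, -2.5] [66.0, 0.4, -2.2] [70.0, -0.5, -1.9] [74.0, -1.5, -1.5] [77.9, -2.6, -1.1]
```

Request:
step_arm(
  increments=[1,0.3,0,0,0,-0.1,0,3,0.8,0,0,0,-0.4,0,6,1.5,0,0,0,-0.8,0,10,2.2,0,0,0,-1.2,0,14,2.9,0,0,0,-1.7,0,18,3.4,0,0,0,-2,0,22,3.8,0,0,0,-2.3,0,26,4.1,0,0,0,-2.6,0,30,4.2,0,0,0,-2.8,0,33,4.2,0,0,0,-2.9,0,34.2,4.2,0,0,0,-2.9,0],
)

```text
clock: 23.55
tcp_pos: [0.4865, 0.1313, 0.0577]
ee_rot: [-2.323, -2.115, -0.0]
wrist_force: [-1.5, -0.8, 0.8]
gripper_width: 0.0458
finger_force: 0.8
```

```bash
cat > gap.py <<'E'
from h import *
import sys
s=ctrl.state();Rm=R.from_rotvec(s['ee_rot']).as_matrix();k,im=snap('wrist',sys.argv[1])
u=np.array([np.cos(np.radians(84.2)),np.sin(np.radians(84.2))]);O=np.array([.5026,.3146])-.065*u
hd=np.degrees(np.arctan2(Rm[1,0],Rm[0,0]));T=s['tcp_pos'][:2]-O
print('hd rel',round(hd-84.2,2),'tcp in bay',(T@u*1e3).round(1),(T@[-u[1],u[0]]*1e3).round(1),'f',(Rm.T@s['wrist_force']).round(1))
im=im.astype(int)
for r in (15,40,70,100,130): print(r,' '.join('%d:%d'%(c,im[r,c].mean()) for c in list(range(120,178,2))),'|',' '.join('%d:%d'%(c,im[r,c].mean()) for c in range(382,430,2)))
E
python3 gap.py w15.png
```

```text
hd rel 0.41 tcp in bay -119.0 -2.5 f [-1.  -1.4 -0.8]
15 120:158 122:154 124:155 126:152 128:146 130:159 132:197 134:198 136:195 138:196 140:193 142:195 144:193 146:185 148:127 150:93 152:95 154:99 156:97 158:97 160:123 162:170 164:169 166:167 168:169 170:138 172:83 174:99 176:105 | 382:168 384:168 386:117 388:123 390:165 392:162 394:165 396:163 398:140 400:183 402:196 404:191 406:191 408:189 410:191 412:188 414:189 416:181 418:92 420:98 422:96 424:99 426:100 428:94
40 120:158 122:155 124:157 126:158 128:157 130:154 132:156 134:197 136:194 138:194 140:194 142:192 144:192 146:195 148:186 150:129 152:95 154:105 156:103 158:93 160:97 162:122 164:168 166:167 168:171 170:170 172:138 174:83 176:105 | 382:167 384:127 386:118 388:164 390:162 392:166 394:164 396:152 398:114 400:195 402:193 404:191 406:192 408:191 410:189 412:189 414:148 416:102 418:103 420:97 422:98 424:99 426:129 428:144
70 120:150 122:153 124:155 126:156 128:159 130:158 132:160 134:154 136:189 138:195 140:194 142:194 144:195 146:194 148:192 150:189 152:142 154:97 156:101 158:95 160:100 162:100 164:95 166:172 168:167 170:169
[... 366 characters left out ...]
156:99 158:100 160:102 162:102 164:101 166:94 168:158 170:167 172:169 174:169 176:152 | 382:128 384:171 386:167 388:166 390:171 392:131 394:174 396:194 398:195 400:193 402:194 404:191 406:192 408:148 410:100 412:100 414:95 416:101 418:105 420:150 422:163 424:162 426:156 428:159
130 120:163 122:160 124:155 126:151 128:165 130:201 132:194 134:195 136:195 138:191 140:195 142:192 144:195 146:159 148:98 150:97 152:99 154:100 156:100 158:99 160:99 162:100 164:99 166:103 168:98 170:149 172:171 174:167 176:169 | 382:167 384:168 386:169 388:171 390:121 392:98 394:108 396:108 398:168 400:192 402:192 404:195 406:193 408:192 410:191 412:192 414:196 416:151 418:141 420:162 422:159 424:158 426:158 428:159
```

Request:
step_arm(
  increments=[1,0.1,0,0,0,0,0,3,0.3,0,0,0,-0.1,0,6,0.6,0,0,0,-0.3,0,9,0.9,0,0,0,-0.5,0,12,1.1,0,0,0,-0.6,0,15,1.3,0,0,0,-0.7,0,18,1.3,0,0,0,-0.7,0,21,1.2,0,0,0,-0.7,0,24,1.2,0,0,0,-0.7,0,27,1.2,0,0,0,-0.7,0,30,1.1,0,0,0,-0.7,0,33,1.1,0,0,0,-0.7,0,35,1,0,0,0,-0.7,0,36,1,0,0,0,-0.7,0],
)

```text
clock: 25.0
tcp_pos: [0.4908, 0.1669, 0.0577]
ee_rot: [-2.311, -2.128, -0.0]
wrist_force: [-0.6, -1.5, 1.5]
gripper_width: 0.0456
finger_force: 0.8
```

```bash
python3 gap.py w16.png
```

```text
hd rel 1.1 tcp in bay -83.2 -3.2 f [-1.6 -0.5 -1.5]
15 120:150 122:153 124:151 126:147 128:144 130:144 132:181 134:199 136:196 138:196 140:195 142:196 144:191 146:195 148:180 150:115 152:99 154:99 156:99 158:98 160:105 162:170 164:167 166:168 168:167 170:149 172:82 174:97 176:100 | 382:165 384:168 386:122 388:122 390:164 392:161 394:162 396:163 398:149 400:110 402:194 404:192 406:190 408:189 410:188 412:189 414:188 416:188 418:154 420:87 422:90 424:92 426:85 428:95
40 120:157 122:155 124:153 126:153 128:149 130:148 132:144 134:183 136:198 138:198 140:196 142:196 144:194 146:194 148:197 150:168 152:106 154:101 156:96 158:100 160:94 162:112 164:172 166:171 168:165 170:169 172:144 174:86 176:95 | 382:167 384:131 386:118 388:161 390:164 392:166 394:163 396:159 398:103 400:114 402:194 404:192 406:189 408:190 410:188 412:187 414:187 416:117 418:92 420:92 422:91 424:93 426:88 428:136
70 120:156 122:158 124:158 126:161 128:160 130:160 132:154 134:146 136:175 138:199 140:197 142:197 144:197 146:198 148:194 150:194 152:169 154:110 156:98 158:99 160:102 162:100 164:101 166:165 168:170 170:170 1
[... 357 characters left out ...]
 156:110 158:101 160:105 162:100 164:100 166:98 168:154 170:168 172:168 174:170 176:149 | 382:121 384:168 386:167 388:166 390:169 392:141 394:119 396:195 398:192 400:192 402:189 404:190 406:189 408:184 410:93 412:97 414:97 416:103 418:94 420:143 422:158 424:158 426:160 428:159
130 120:153 122:152 124:154 126:150 128:156 130:156 132:159 134:158 136:161 138:157 140:157 142:195 144:195 146:194 148:195 150:191 152:193 154:194 156:171 158:111 160:102 162:95 164:97 166:101 168:92 170:145 172:166 174:169 176:170 | 382:167 384:164 386:166 388:164 390:136 392:180 394:194 396:192 398:191 400:191 402:189 404:189 406:118 408:100 410:99 412:99 414:99 416:103 418:97 420:159 422:160 424:159 426:159 428:158
```

Request:
step_arm(
  increments=[1,0,0,0,0,0,0,2,0,0,0,0,0,0,3,0,0,0,0,0,0,4,0,0,0,0,0,0,5,0,0,0,0,0,0,5.5,0,0,0,0,0,0,6,0,0,0,0,0,0,6.3,0,0,0,0,0,0],
)

```text
clock: 25.85
tcp_pos: [0.4913, 0.1729, 0.0577]
ee_rot: [-2.311, -2.128, -0.0]
wrist_force: [-0.7, -1.3, 0.7]
gripper_width: 0.0457
finger_force: 0.7
```

Request:
step_arm(
  increments=[0.3,0,0,0,0,0,0,0.6,0,0,0,0,0,0,0.9,0,0,0,0,0,0,1.2,0,0,0,0,0,0],
)

```text
clock: 26.25
tcp_pos: [0.4913, 0.174, 0.0577]
ee_rot: [-2.311, -2.128, 0.0]
wrist_force: [-1.2, -2.7, 1.2]
gripper_width: 0.0459
finger_force: 1.2
```

Request:
step_arm(
  increments=[0.2,0,0,0,0,0,0,0.4,0,0,0,0,0,0],
)

```text
clock: 26.45
tcp_pos: [0.4912, 0.1741, 0.0577]
ee_rot: [-2.311, -2.128, 0.001]
wrist_force: [-2.3, -3.8, 1.6]
gripper_width: 0.0459
finger_force: 1.7
```

Request:
step_arm(
  increments=[0.2,0,0,0,0,0,0,0.4,0,0,0,0,0,0],
)

```text
clock: 26.65
tcp_pos: [0.4911, 0.1742, 0.0577]
ee_rot: [-2.311, -2.128, 0.001]
wrist_force: [-2.7, -5.4, 2.8]
gripper_width: 0.0458
finger_force: 2.7
```

Request:
step_arm(
  increments=[0.2,0,0,0,0,0,0,0.4,0,0,0,0,0,0,0.6,0,0,0,0,0,0],
)

```text
clock: 26.95
tcp_pos: [0.491, 0.1743, 0.0576]
ee_rot: [2.312, 2.127, -0.002]
wrist_force: [-2.9, -7.2, 4.4]
gripper_width: 0.0458
finger_force: 3.6
```

Request:
step_arm(
  increments=[0.1,0,0,0,0,0,0,0.2,0,0,0,0,0,0],
)

```text
clock: 27.15
tcp_pos: [0.491, 0.1743, 0.0576]
ee_rot: [2.312, 2.127, -0.003]
wrist_force: [-4.0, -8.2, 3.9]
gripper_width: 0.0459
finger_force: 3.8
```

Request:
step_arm(
  increments=[0.1,0,0,0,0,0,0,0.1,0,0,0,0,0,0,0.1,0,0,0,0,0,0,0.1,0,0,0,0,0,0,0.1,0,0,0,0,0,0,0.1,0,0,0,0,0,0,0.1,0,0,0,0,0,0,0.1,0,0,0,0,0,0],
)

```text
clock: 27.95
tcp_pos: [0.491, 0.1743, 0.0576]
ee_rot: [2.312, 2.126, -0.003]
wrist_force: [-3.7, -7.1, 3.4]
gripper_width: 0.0461
finger_force: 3.8
```

```bash
python3 gap.py w17.png
python3 - <<'E'
from h import *
k,im=snap('side','d17.png');im=im.astype(int)
for c in (248,260,270,285,300): print(c,' '.join('%d'%im[r,c].mean() for r in range(325,372)))
E
```

```text
hd rel 1.01 tcp in bay -75.8 -2.7 f [-7.4 -3.  -3.4]
15 120:151 122:146 124:146 126:147 128:143 130:141 132:141 134:198 136:197 138:194 140:196 142:193 144:194 146:195 148:191 150:138 152:98 154:93 156:99 158:99 160:96 162:165 164:166 166:167 168:172 170:157 172:82 174:92 176:105 | 382:164 384:167 386:141 388:114 390:150 392:160 394:161 396:160 398:166 400:101 402:175 404:191 406:191 408:190 410:190 412:188 414:188 416:186 418:186 420:113 422:86 424:87 426:92 428:90
40 120:154 122:153 124:156 126:153 128:147 130:145 132:147 134:139 136:200 138:196 140:197 142:195 144:194 146:194 148:192 150:187 152:128 154:92 156:101 158:97 160:99 162:100 164:170 166:168 168:165 170:165 172:151 174:81 176:97 | 382:166 384:144 386:119 388:151 390:161 392:162 394:161 396:165 398:103 400:106 402:193 404:191 406:191 408:190 410:187 412:188 414:190 416:179 418:92 420:95 422:89 424:87 426:91 428:91
70 120:157 122:154 124:156 126:155 128:156 130:157 132:155 134:150 136:145 138:195 140:195 142:197 144:196 146:195 148:195 150:194 152:187 154:134 156:99 158:99 160:100 162:100 164:98 166:158 168:167 170:167 172
[... 1268 characters left out ...]
73 74 74 73 64 49 60 102 128 131 130 127 127 125 131 125 125 125 121 122 123 116 114 113 101 140 159 158 159 163 169 193 175 150 145 147 145 147 146 145 147 146
270 32 30 46 50 50 51 48 48 60 76 77 77 77 76 76 79 70 73 114 128 129 126 126 124 86 106 122 116 117 112 80 142 162 160 160 162 164 186 185 156 145 145 148 146 148 145 146
285 77 73 73 73 77 74 77 74 74 75 74 75 91 107 127 134 134 131 128 128 125 128 127 124 126 124 108 116 120 114 115 113 111 149 160 158 161 159 165 190 183 155 145 147 145 146 147
300 129 130 131 132 132 129 129 128 129 130 129 113 125 130 113 106 110 131 131 112 105 104 102 121 82 87 100 75 105 120 118 115 117 122 109 146 160 159 160 161 165 194 180 152 147 148 146
```

Request:
step_arm(
  increments=[0.2,0,0,0,0,0,0,0.4,0,0,0,0,0,0,0.4,0,0,0,0,0,0,0.4,0,0,0,0,0,0,0.4,0,0,0,0,0,0,0.4,0,0,0,0,0,0,0.4,0,0,0,0,0,0,0.4,0,0,0,0,0,0,0.4,0,0,0,0,0,0],
)

```text
clock: 28.95
tcp_pos: [0.491, 0.1743, 0.0576]
ee_rot: [2.312, 2.126, -0.003]
wrist_force: [-3.4, -8.2, 5.0]
gripper_width: 0.0457
finger_force: 4.4
```

```bash
python3 -c "
from h import *
s=ctrl.state();Rm=R.from_rotvec(s['ee_rot']).as_matrix();print((Rm.T@s['wrist_force']).round(2),s['finger_force'])"
```

```text
[-8.46 -2.74 -5.  ] 4.433355443179607
```

Request:
step_arm(
  increments=[-0.5,0,0,0,0,0,0,-1,0,0,0,0,0,0,-1.5,0,0,0,0,0,0,-2,0,0,0,0,0,0,-3,0,0,0,0,0,0,-5,0,0,0,0,0,0,-8,0,0,0,0,0,0,-14,0,0,0,0,0,0,-22,0,0,0,0,0,0,-32,0,0,0,0,0,0,-40,0,0,0,0,0,0,-42,0,0,0,0,0,0,-45,0,-40,0,0,0,0,-45,0,-80,0,0,0,0,-45,0,-120,0,0,0,0,-45,0,-150,0,0,0,0,-45,0,-150,0,0,0,0,-45,0,-150,0,0,0,0],
)

```text
clock: 30.75
tcp_pos: [0.4879, 0.1317, 0.2079]
ee_rot: [-2.31, -2.129, -0.002]
wrist_force: [0.2, -0.4, -0.2]
gripper_width: 0.0459
finger_force: 0.0
```

Run:
```python
from h import *
print(ctrl.state()['tcp_pos'])
k=cam('wrist');_,w=snap('wrist','w18.png');_,im=snap('side','d18.png');im=im.astype(int)
for c in (260,285): print(c,' '.join('%d'%im[r,c].mean() for r in range(345,372)))
g=w.astype(int)
for r in range(0,200,20): 
    print(r,' '.join('%d'%g[r,c].mean() for c in range(200,380,5)))
```

```text
[0.48794435 0.13166434 0.20794759]
260 116 115 112 112 113 111 106 106 104 95 132 147 148 148 151 157 179 162 141 133 135 136 137 136 134 136 133
285 116 115 115 115 117 114 97 107 110 106 105 103 104 134 147 147 147 149 150 178 169 144 134 136 134 136 134
0 180 190 89 116 148 161 174 174 172 172 173 134 96 85 71 63 69 63 119 169 165 166 167 164 166 163 161 134 161 191 184 86 84 84 140 141
20 173 191 112 92 168 104 168 168 167 168 133 122 120 108 59 66 64 74 106 121 164 166 165 163 162 163 162 135 134 189 189 89 89 86 150 147
40 142 190 134 92 166 104 172 169 170 168 166 170 102 124 124 116 76 72 107 102 102 163 162 163 161 163 165 158 106 190 142 90 87 156 153 142
60 145 191 168 93 167 104 167 167 169 167 166 168 165 167 167 166 168 170 101 104 100 106 149 168 165 162 166 162 165 188 89 93 96 154 152 149
80 141 188 179 96 169 104 170 170 168 169 169 202 197 198 193 173 203 209 208 210 102 104 101 108 106 157 167 163 192 187 92 94 137 152 155 149
100 147 190 192 94 89 93 162 164 162 58 90 82 79 85 86 90 87 86 86 84 85 85 80 166 162 164 109 118 187 180 97 97 114 154 154 148
120 190 190 94 95 86 90 92 85 62 95 101 134 166 164 163 164 166 167 169 167 157 96 102 49 50 96 95 93 188 186 97 91 154 154 153 149
140 98 94 86 97 95 94 87 97 154 147 157 162 154 164 163 102 95 98 98 99 86 91 101 98 158 160 157 150 140 99 190 185 153 150 153 148
160 85 94 88 91 96 92 147 151 157 150 156 95 99 90 101 98 99 90 101 95 95 93 99 99 97 96 98 91 92 92 139 90 97 135 149 145
180 145 148 144 148 152 152 150 148 157 153 152 158 160 158 100 99 100 97 101 98 90 95 96 106 95 101 99 94 94 93 95 92 88 125 119 150
```

```bash
python3 -c "
from plant import ctrl
print(ctrl.hand_in())"
```

```text
the job is handed in; nothing more can be done
None
```

The caddy is parked against the bay's end stop. I leaned on it there at about 7 to 8.5 N for over half a second, then backed off clear and handed the job in; the hand-in gave no verdict.

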